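Pack the under-counter cleaning kit into its flap box

ROBOT

A 6-joint arm with a two-finger parallel gripper is mounted at the origin on the work surface. World frame = base frame: x ahead of the robot, y to its left, z up, the work surface at z = 0. Lengths are in m, angles in rad, forces in N, time in s.
With the tool pointing down it reaches from about 0.3 to 0.775 m from the base axis. Payload 14.6 kg.
Tool frame: the origin (TCP) lies midway between the tips of the shut fingers; the grasp point (between the pads) lies 19 mm behind it; z points along the fingers, y is the line along which they close (so a half turn about z gives the same grasp; the last joint's range is limited). The gripper opens to 94 mm and grips with 3 to 60 N. Pads are 16 mm wide; open, the fingers measure 119 mm over their backs; the gripper's body (75 mm by 177 mm) begins 78 mm behind the grasp point.
Start: joints at [-1.215, 0.3, 1.521, -0, 1.321, -0.067], TCP at [0.226, -0.502, 0.205] pointing down, gripper open.
Joint ranges: [-3.03, 3.03], [-0.79, 2.21], [0.23, 2.52], [-1.04, 4.18], [0, 3.07], [-2.55, 2.55]. Speed limits (rad/s): [2.22, 2.22, 2.57, 3.14, 3.14, 3.14].

INTERFACE

Orientations are given as [roll, pitch, yaw] about the fixed x, y, z axes, in that order (R = Rz(yaw) Ry(pitch) Rx(roll)).
In Python, from station import telemetry, optics, ctrl gives the robot as it stands.
- The arm moves only by the tool carry_out, never from a script. Its argument "plan" is a list that holds one entry, the list of rows, each a list of 7 numbers: the shift along the tool's x, y, z in mm, then the turn, a rotation vector about the tool's x, y, z in rad, then the finger opening in mm, from 0 to 94. A call has 1 to 20 rows; each row shifts and turns the commanded pose from where the row before left it, along the tool's axes as they then stand; what a row does not reach is not made up. A row lasts 1/12 s, in which the tool goes at most 41.7 mm and 7.16 degrees, less where a joint would pass 70% of its speed; a pose out of reach is approached as far as the arm can. A call with a gripper value outside its range is refused whole. The fingers move at their own pace and stop on an object; "squeeze" is the grip in N (left out, the last holds). Time passes only in rows, so rows that do not move let the fingers close. It gives the time, the measured TCP pose, the force, the opening and the grip force at its end, in the units of the state.
- telemetry.get_obs(): the state, without advancing time (a new reading comes with each control period).
- optics.camera(name): name is "scene" or "top" or "wrist"; returns a dict with "pixels" (384x512x3 uint8, red, green, blue), "intrinsics" (3x3 intrinsics, pixels), "origin" and "rotation" of the camera in the world. Camera axes: x right, y down, z forward; pixel columns grow to the right and rows downward; lengths in m; the calibration is good to about 2 mm. The wrist camera is an equidistant fisheye: a pixel r from the principal point sees the ray r / f radians off the axis. A picture is of the moment at which its call begins. There is no depth.
- ctrl.hand_in(): hands the job in; it is judged then, once.
The state is a dict: "time_s": time; "qpos": joint angles; "joint_vel": joint speeds; "tau": joint torques, N m; "ee_pos": TCP position; "eef_rot": TCP orientation; "force": force on the tool from outside, world axes, zero at the start; "moment": the same for the moment, N m; "grip_width": finger opening in m; "grip_force": force on a finger pad.
Only numpy, scipy, OpenCV 4.12 (cv2) and the standard library are available. Lean on these libraries where they do the work, as an engineer would, in place of code of your own. Each camera call takes 0.05 s, during which the arm holds its last target. There are 200 camera calls.

TASK

Pack the cleaning kit into the storage box: first lay the teal dustpan flat in the long bay, then set the short bamboo sweeping brush bristles-down in the middle of the pan, lying lengthwise with the pan. Stand the clear spray bottle with the blue head upright in the white cup, and the round bamboo scrubbing brush bristles-down in the green drip dish, these two in any order. The amber oil mister, the orange-tipped pastry brush and the steel tumbler belong to the cooking side: leave them standing or lying where they are.

Things in the scene. Friction and masses are not known exactly. Their poses are not given: they have to be found in the camera images.
- dustpan_c (a point): Sizes here are in mm. Loose teal dustpan 170 long, 100 wide, 27 high, 90 g. Point: mid length and width, 12 above its underside; x to the mouth, z up. Pan at x -15 to +85 (middle +35): floor 3 thick, inside 97 x 94, back wall 24 high, side walls 24 falling to 10. Handle at x -85 to -15: 22 wide, 13 to 27 above the underside; grasp across y at x -45, 22 above the underside.
- brush_c (a point): (mm) Loose brush on its bristles: bamboo back 62 x 30 x 12 over off-white bristles 58 x 26 x 26, 38 high; stub handle 18 wide to x -73, underside 28 up; 50 g. Point: mid head, 19 up; x away from handle, z up. Grasp head across y, 30 up. In the pan the handle goes over the back wall, above the pan's handle; the other way it fouls the bay's end wall.
- scrubber_c (a point): (mm) Loose round scrubbing brush standing on its bristles: off-white bristles 54 across and 22 high, bamboo dome 56 across, then a darker bamboo knob 32 across from 47 to 58 above the bristle tips; 63 high, 70 g. Point: on its axis, 31.5 above the bristle tips; z up. Grasp the knob, 52 to 56 above the bristle tips.
- spray_c (a point): (mm) Loose spray bottle, upright, closed: clear body 44 across, blue trigger head, white collar and nozzle; 130 high, about 150 g. Point: on the axis, 65 above the underside; x to the nozzle, z up. Head 22 wide (y), x -22 to +28, 103 to 130 above the underside; nozzle to x +38. Grasp the head across y on the axis, 115 above the underside.
- bay (a point): (mm) Long bay of the cream storage box. Box fixed, open, empty, 204 (x) by 232 (y), 50 high; walls and floor 4 thick, partitions 36 high. Point: centre of the bay's floor, 4 above the shelf; x along the bay, z up. Inside 196 (x) by 122 (y); the two square bays are on its +y side. Flap folded back beyond the +x end: leave it. The dustpan's handle may point to either end.
- cup: (mm) White round cup, the spray bottle's place: 80 across outside, 72 inside at the mouth and 68 at the floor, 54 high, floor 4 thick. It stands in one of the two 96 x 98 square bays (either one) and does not move. Origin: centre of its underside, 4 above the shelf; z up.
- dish: (mm) Green round drip dish with dark drain slots, the scrubbing brush's place: 88 across outside, 82 inside, rim 22 high, its raised floor 10 above its underside. It stands in the other square bay and does not move. Origin: centre of its underside, 4 above the shelf; z up.
- mister_c (a point): (mm) Look-alike, leave alone: oil mister of the same shape and size as the spray bottle, amber body and black head, loose. Point: on its axis, 65 above the underside.
- pastry_c (a point): (mm) Look-alike, leave alone: pastry brush lying flat, bamboo handle, steel ferrule, orange silicone head; 153 long (x from -80 to +73, head at +x), 32 wide, 14 high, loose. Point: 7 above the underside.
- tumbler_c (a point): (mm) Leave alone: empty steel drinking tumbler, 72 across the rim, 52 across the foot, 88 high, loose. Point: on its axis, 44 above the underside.
There are look-alikes about, which are no part of the job. There is more than one size of the dish; the job needs the smallest.

How it is judged:
On the way, in this order (a step that is already met when the one before it is completed fails the run):
1. the dustpan lies flat in the long bay, released (x of dustpan_c in the frame of bay between -0.016 and 0.016 m and y of dustpan_c in the frame of bay between -0.014 and 0.014 m and z of dustpan_c in the frame of bay between 0.006 and 0.018 m and angle between dustpan_c's own z axis and vertical below 0.12 rad and linear speed of dustpan below 0.02 m/s and angular speed of dustpan below 0.2 rad/s and contact force between the fingers and dustpan below 0.1 N), for 0.2 s.
2. the sweeping brush stands on its bristles in the pan, released (x of brush_c in the frame of dustpan_c between 0.02 and 0.05 m and y of brush_c in the frame of dustpan_c between -0.015 and 0.015 m and z of brush_c in the frame of dustpan_c between 0.004 and 0.016 m and angle between the x axis of brush_c and the x axis of dustpan_c, either way round below 0.4 rad and angle between brush_c's own z axis and vertical below 0.12 rad and linear speed of brush below 0.02 m/s and angular speed of brush below 0.2 rad/s and contact force between the fingers and brush below 0.1 N), for 0.2 s.
At the end, for the whole second after the job is handed in: Pan flat in the bay (16 mm along, 14 across); brush on its bristles, 15 mm from the pan's middle, lengthwise to 0.4 rad; spray on the cup floor, scrubber on the dish floor, each 15 mm from centre; all upright to 0.12 rad, at rest, released; mister, pastry brush, tumbler moved under 25 mm (all of step 1 and all of step 2 and horizontal distance between spray_c and cup below 0.015 m and z of spray_c in the frame of cup between 0.063 and 0.075 m and angle between each of spray_c, scrubber_c's own z axis and vertical below 0.12 rad and linear speed of each of spray, scrubber below 0.02 m/s and angular speed of each of spray, scrubber below 0.2 rad/s and contact force between the fingers and spray below 0.1 N and horizontal distance between scrubber_c and dish below 0.015 m and z of scrubber_c in the frame of dish between 0.036 and 0.047 m and contact force between the fingers and scrubber below 0.1 N and distance of each of mister_c, pastry_c, tumbler_c from where it was at the start of the episode below 0.025 m); the robot touches nothing.
It fails at once if the amber oil mister was moved more than 25 mm or tipped over (distance of mister_c from where it was at the start of the episode above 0.025 m or angle between mister_c's own z axis and vertical above 0.5 rad).
It fails at once if the pastry brush was moved more than 25 mm or tipped over (distance of pastry_c from where it was at the start of the episode above 0.025 m or angle between pastry_c's own z axis and vertical above 0.5 rad).
It fails at once if the steel tumbler was moved more than 25 mm or tipped over (distance of tumbler_c from where it was at the start of the episode above 0.025 m or angle between tumbler_c's own z axis and vertical above 0.5 rad).
It also fails if it takes over 120 s, if anything falls off the work surface, if the arm or the gripper's body presses on something with over 40 N, if the wrist force passes 120 N, or if a joint passes its speed limit or range.

## Working session

There is one attempt and no reset: what is moved stays moved. The work goes in short steps, Python scripts to look and compute and a tool call to move; the robot and the scene stay as the last step left them, time stands still between calls to the robot, and variables do not carry over. Pictures are saved under pics/ and viewed, at most 14 in all, crops included, and the job is handed in when it is done.

Besides the shell and the picture viewer there is one more tool, called after "Emit:" as name(argument=value, ...) on one line, values as JSON. carry_out: Moves the arm, as the interface text tells. Its arguments: {"type":"object","properties":{"plan":{"type":"array","items":{"type":"array","items":{"type":"array","items":{"type":"number"}}}},"squeeze":{"type":"number"}},"required":["plan"]}

```bash
mkdir -p pics
cat > h.py <<'E'
import numpy as np,cv2,pickle
from station import telemetry,optics,ctrl
def snap(n,f):
    c=optics.camera(n); cv2.imwrite(f'pics/{f}.png',cv2.cvtColor(c['pixels'],cv2.COLOR_RGB2BGR)); pickle.dump(c,open(f'pics/{f}.pkl','wb')); return c
def load(f): return pickle.load(open(f'pics/{f}.pkl','rb'))
def ray(c,u,v):
    K=np.array(c['intrinsics']); return np.array(c['origin']),np.array(c['rotation'])@np.array([(u-K[0,2])/K[0,0],(v-K[1,2])/K[1,1],1])
def at(c,u,v,z):
    o,d=ray(c,u,v); return o+d*(z-o[2])/d[2]
def wat(c,u,v,z):
    K=np.array(c['intrinsics']);a=np.array([(u-K[0,2])/K[0,0],(v-K[1,2])/K[1,1]]);r=np.hypot(*a)
    d=np.array(c['rotation'])@np.array([*(a/r*np.sin(r)),np.cos(r)]);o=np.array(c['origin']);return o+d*(z-o[2])/d[2]
def proj(c,p):
    q=np.array(c['rotation']).T@(np.array(p)-c['origin']);K=np.array(c['intrinsics']);return (K@q/q[2])[:2]
def crop(f,x0,y0,x1,y1,s,g):
    im=cv2.imread(f'pics/{f}.png')[y0:y1,x0:x1]; cv2.imwrite(f'pics/{g}.png',cv2.resize(im,None,fx=s,fy=s,interpolation=cv2.INTER_CUBIC))
E
python3 - <<'E'
from h import *
a=snap('top','top0');b=snap('scene','sc0')
for c in(a,b):print(c['intrinsics'],c['origin'],c['rotation'])
crop('top0',0,0,512,384,1.56,'top0b');crop('sc0',0,0,512,384,1.56,'sc0b')
print(telemetry.get_obs())
E
```

```text
[[445.21923186   0.         245.95694736]
 [  0.         445.21923186 189.28628433]
 [  0.           0.           1.        ]] [0.39876044 0.01400087 1.16180254] [-2.99013520e+00  2.83113140e-03 -1.58345162e+00]
[[482.23931166   0.         256.52667837]
 [  0.         482.23931166 188.47073069]
 [  0.           0.           1.        ]] [ 1.14564563 -0.65719931  0.87143467] [-2.31645308  0.0137104   0.73125999]
{'time_s': 0.1, 'qpos': array([-1.21460467e+00,  3.00408011e-01,  1.52153253e+00, -4.11898080e-05,
        1.32068379e+00, -6.66082794e-02]), 'joint_vel': array([-0.00152223, -0.00017835, -0.00171022, -0.00052337, -0.00056949,
       -0.00026316]), 'tau': array([ 1.91109444e-03, -5.32643867e+01, -3.53282368e+01,  7.10166176e-02,
        2.35077215e-02, -4.65690641e-05]), 'ee_pos': array([ 0.22557359, -0.5013529 ,  0.20494147]), 'eef_rot': array([-3.14056061e+00, -2.88582820e-05,  4.22810138e-01]), 'force': array([0.65842531, 0.21455532, 0.3575783 ]), 'moment': array([-0.01568656,  0.01247871,  0.01357663]), 'grip_force': 0.0, 'grip_width': 0.09422250996696381}
```

View pics/top0b.png

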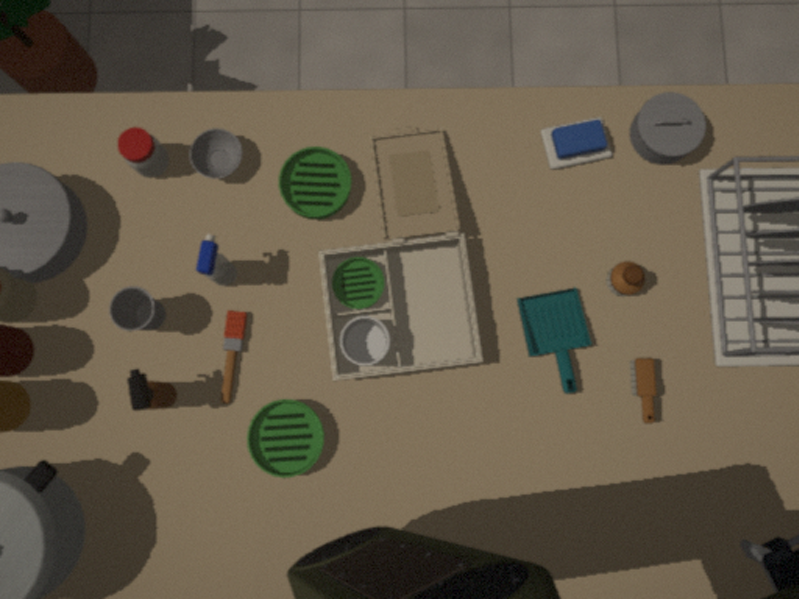

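View pics/sc0b.png

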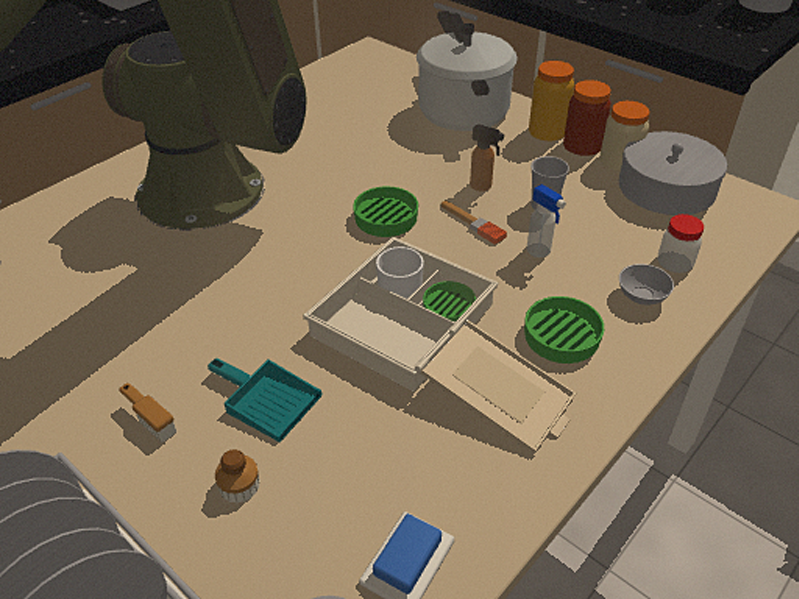

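The scene view shows the spray (blue head, clear) at (545,215) and its look-alike, the mister (black/amber), at (483,158). In the top view:
- **Dustpan:** teal, at (555,330).
- **Sweeping brush:** (645,385). Its look-alike, the pastry brush with the orange tip, is at (233,350).
- **Scrubber:** (627,278).
- **Dishes:** three, at (315,183), (287,438) and (359,283). The small one is in the box.
- **Cup:** (365,341). The tumbler (133,308) and the grey bowl (216,153) could be mistaken for it.

I'll check these choices in one close crop each side.

```bash
sed -i "s/^def load/from scipy.spatial.transform import Rotation as Ro\ndef load/; s/c=optics.camera(n);/c=dict(optics.camera(n)); c['rotation']=Ro.from_euler('xyz',c['rotation']).as_matrix();/" h.py
python3 - <<'E'
from h import *
a=snap('top','top1');b=snap('scene','sc1')
print(a['rotation'].round(3))
crop('top1',200,145,450,285,3.2,'c1');crop('sc1',70,100,390,320,2.5,'c2')
E
```

```text
[[-0.013 -0.988  0.151]
 [-1.     0.013  0.001]
 [-0.003 -0.151 -0.989]]
```

View pics/c1.png

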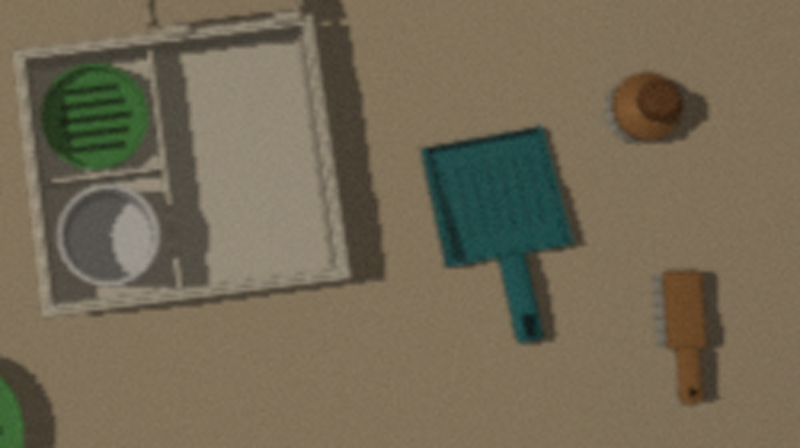

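View pics/c2.png

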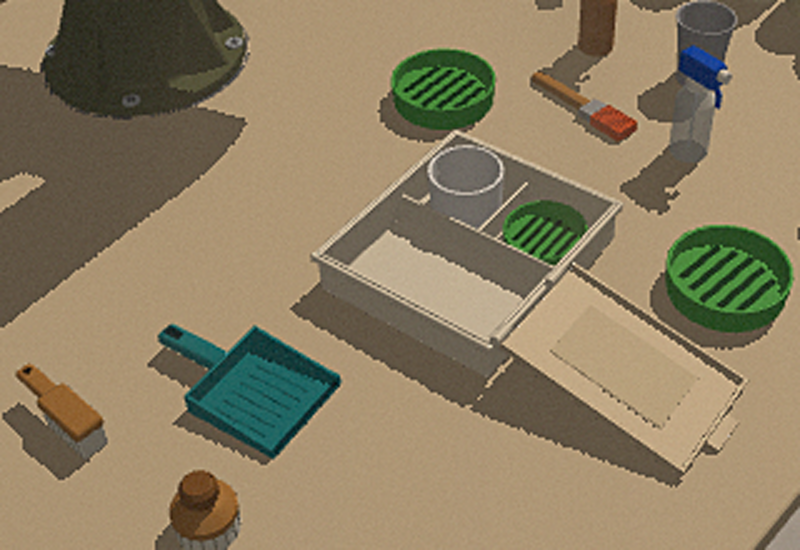

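The crops confirm the choices: pan handle end at c1 (530,341), brush head at (684,309), scrubber knob at (660,101), cup rim centre at (109,236), small dish at (97,117). Next I compute poses.

```bash
cat > m.py <<'E'
from h import *
from scipy.optimize import least_squares
c=load('top1');s=load('sc1')
P=lambda u,v,z:at(c,200+u/3.2-.35,145+v/3.2-.35,z)
Q=lambda u,v,z:at(s,70+u/2.5-.3,100+v/2.5-.3,z)
def fit(name,model,pts):
    m=np.array(model)/1e3;p=np.array(pts)[:,:2]
    f=lambda q:((m@np.array([[np.cos(q[2]),np.sin(q[2])],[-np.sin(q[2]),np.cos(q[2])]])+q[:2])-p).ravel()
    r=least_squares(f,[*p.mean(0),0],x_scale=[.1,.1,1]);print(name,r.x.round(4),'res mm',(r.fun.reshape(-1,2)*1e3).round(1).tolist())
    return r.x
if __name__=='__main__':
    B=[[102,116],[102,-116],[-102,-116],[-102,116]]
    fit('box',B,[P(14,53,.05),P(310,14,.05),P(350,276,.05),P(44,315,.05)])
    fit('box_s',[[-102,116],[-102,-116],[102,116]],[Q(457,132,.05),Q(315,257,.05),Q(621,206,.05)])
    D=[[85,50],[85,-50],[-15,50],[-15,-50],[-85,0]]
    fit('pan',D,[P(423,149,.01),P(543,128,.01),P(447,266,.026),P(577,243,.026),P(530,341,.026)])
    H=[[31,15],[31,-15],[-31,-15],[-31,15],[-73,0]]
    fit('brush',H,[P(664,271,.038),P(703,270,.038),P(705,346,.038),P(667,348,.038),P(690,403,.036)])
    fit('brush_s',[[-31,15],[31,-15],[31,15]],[Q(38,400,.038),Q(72,437,.038),Q(103,409,.038)])
    print('scr',P(660,101,.058),Q(198,487,.058),'dome',P(645,108,.03))
    print('cup',P(109,236,.058),Q(466,172,.058),'dish',P(97,117,.026),Q(544,232,.026))
    for n,k in(('top1',c),('sc1',s)):
        h=cv2.cvtColor(k['pixels'],cv2.COLOR_RGB2HSV);M=cv2.inRange(h,(108,130,60),(128,255,255))
        N,l,st,ce=cv2.connectedComponentsWithStats(M)
        for i in range(1,N):
            if st[i,4]>15:print(n,st[i],ce[i].round(1),at(k,*ce[i],.118),at(k,*ce[i],.128))
E
python3 m.py
python3 -c "
from h import *
crop('top1',60,130,260,290,4,'c3')"
```

```text
box [ 0.5524 -0.0095  0.1164] res mm [[-2.1, -3.5], [-3.9, 2.9], [2.9, 4.1], [3.1, -3.6]]
box_s [ 0.554  -0.0088  0.1062] res mm [[2.1, -2.2], [-0.0, 2.7], [-2.1, -0.5]]
pan [ 0.4923 -0.2715  0.1558] res mm [[2.0, 0.4], [1.4, 0.5], [-0.2, -3.0], [-1.6, 2.6], [-1.7, -0.5]]
brush [ 0.4335 -0.4037 -0.0142] res mm [[1.7, 0.1], [0.9, 0.8], [-2.0, -0.9], [-0.4, -0.7], [-0.1, 0.6]]
brush_s [ 0.4322 -0.4142  0.4294] res mm [[-5.5, 1.4], [6.4, 3.6], [-0.9, -4.9]]
scr [ 0.59526907 -0.38791446  0.058     ] [ 0.5958067  -0.38593704  0.058     ] dome [ 0.59468573 -0.38565311  0.03      ]
cup [0.49452304 0.04632415 0.058     ] [0.49707182 0.0473313  0.058     ] dish [0.59381899 0.05614665 0.026     ] [0.59513294 0.05691814 0.026     ]
top1 [355  78  33  22 494] [371.1  88.3] [ 0.80492325 -0.29530806  0.118     ] [ 0.80103206 -0.29234477  0.128     ]
top1 [127 155  10  20 156] [131.6 164.4] [0.62192864 0.2878973  0.118     ] [0.61979061 0.28527327 0.128     ]
sc1 [342 118  19  25 213] [350.5 127. ] [0.62081649 0.28656833 0.118     ] [0.62778231 0.27404212 0.128     ]
sc1 [239 332  44  48 864] [260.6 354.6] [ 0.8725208  -0.35798449  0.118     ] [ 0.87614586 -0.36195584  0.128     ]
```

View pics/c3.png

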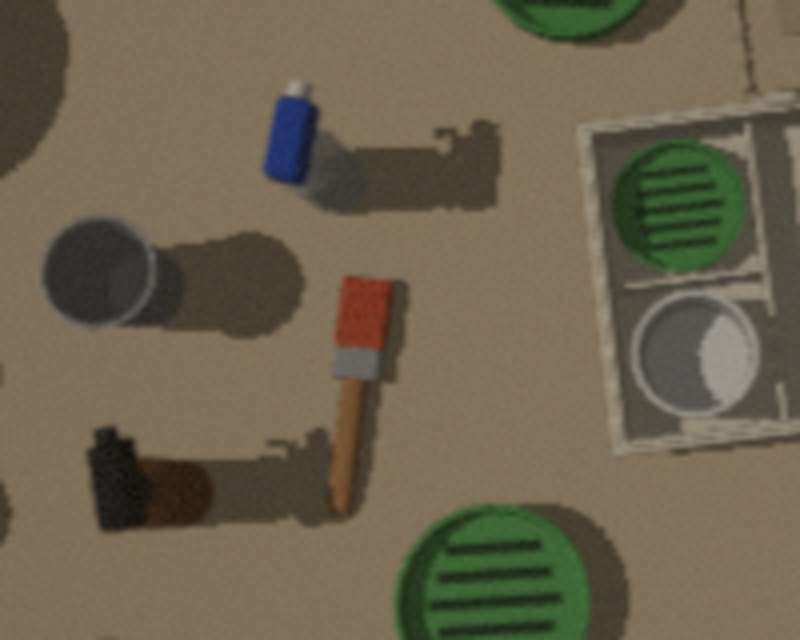

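Spray head at c3 (290,140), nozzle at (298,90); mister, tumbler and pastry brush are well clear of it. Now the goto helper and the first reach, to above the pan handle.

```bash
cat > go.py <<'E'
import sys
from h import *
def go(x,y,z,yaw):
    o=telemetry.get_obs();R=Ro.from_euler('xyz',o['eef_rot']).as_matrix();T=Ro.from_euler('xyz',[np.pi,0,yaw]).as_matrix()
    print('t',o['time_s'],'w',o['grip_width'],'turn',Ro.from_matrix(R.T@T).as_rotvec().round(3),'then shift mm',(T.T@(np.array([x,y,z])-o['ee_pos'])*1e3).round(1))
if __name__=='__main__': go(*map(float,sys.argv[1:]))
E
python3 go.py 0.448 -0.2785 0.13 0.156
```

```text
t 0.2 w 0.09385901701356232 turn [-0.001  0.     0.267] then shift mm [ 254.3 -185.7   75.1]
```

Emit:
carry_out(plan=[[[0, 0, 0, 0, 0, 0.089, 60], [0, 0, 0, 0, 0, 0.089, 60], [0, 0, 0, 0, 0, 0.089, 60], [21, -15.5, 6, 0, 0, 0, 60], [21, -15.5, 6, 0, 0, 0, 60], [21, -15.5, 6, 0, 0, 0, 60], [21, -15.5, 6, 0, 0, 0, 60], [21, -15.5, 6, 0, 0, 0, 60], [21, -15.5, 6, 0, 0, 0, 60], [21, -15.5, 6, 0, 0, 0, 60], [21, -15.5, 6, 0, 0, 0, 60], [21, -15.5, 6, 0, 0, 0, 60], [21, -15.5, 6, 0, 0, 0, 60], [22, -15.5, 7, 0, 0, 0, 60], [22, -15.5, 7, 0, 0, 0, 60], [0, 0, 0, 0, 0, 0, 60], [0, 0, 0, 0, 0, 0, 60]]], squeeze=25)

```text
time_s: 1.62
ee_pos: [0.448, -0.2776, 0.131]
eef_rot: [-3.141, 0.001, 0.158]
force: [0.2, -0.7, -0.4]
grip_width: 0.0597
grip_force: 0.0
```

Run:
```python
from h import *
from go import go
go(.448,-.2785,.13,.156)
w=snap('wrist','w1');print(w['intrinsics'],w['origin'],w['rotation'].round(2))
crop('w1',0,0,512,384,1.56,'w1b')
```

```text
t 1.6167 w 0.05972640974367206 turn [-0.001  0.001  0.002] then shift mm [-0.2  0.9  1. ]
[[297.31863964   0.         251.38297875]
 [  0.         297.31863964 190.52504357]
 [  0.           0.           1.        ]] [ 0.53155074 -0.26438315  0.31066739] [[ 0.16 -0.95 -0.28]
 [-0.99 -0.15 -0.04]
 [-0.    0.29 -0.96]]
```

View pics/w1b.png

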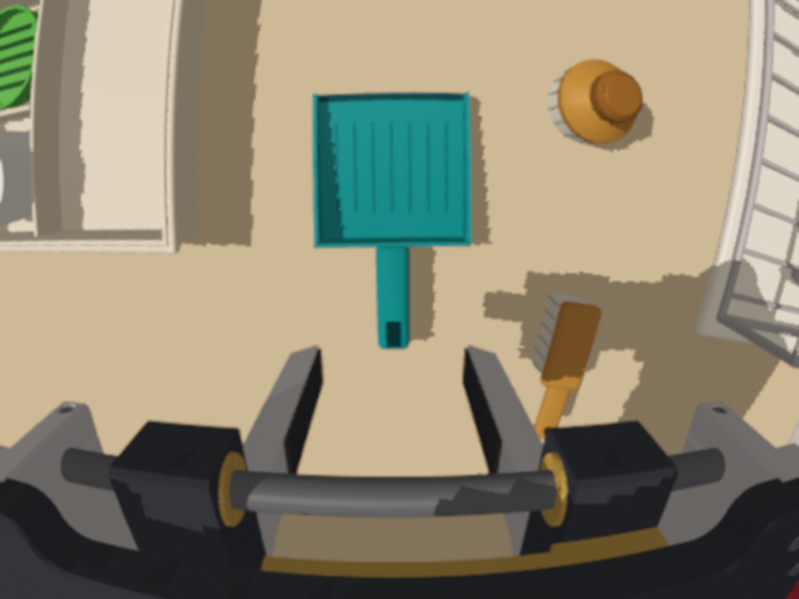

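Wrist view: pan straight ahead, handle end at (393,347), back corners at (314,246) and (470,244); the brush and scrubber knob (617,95) are visible too.

Run:
```python
from m import *
from go import go
w=load('w1');W=lambda u,v,z:wat(w,u/1.5625-.2,v/1.5625-.2,z)
p=fit('pan',[[85,50],[85,-50],[-15,50],[-15,-50],[-85,0]],[W(315,94,.01),W(469,94,.01),W(315,245,.026),W(470,243,.026),W(393,347,.026)])
fit('brush',[[31,15],[31,-15],[-31,-15],[-31,15]],[W(561,301,.038),W(601,308,.038),W(582,387,.038),W(542,380,.038)])
print('scr',W(617,95,.058),'bayBR',W(175,249,.05))
g=p[:2]-.045*np.array([np.cos(p[2]),np.sin(p[2])]);print(g);go(*g,.0035,p[2])
```

```text
pan [ 0.495  -0.2696  0.162 ] res mm [[2.1, 1.2], [2.9, -0.3], [-1.3, 1.2], [-1.6, -1.8], [-2.1, -0.4]]
brush [ 0.4365 -0.4007  0.036 ] res mm [[1.6, -0.6], [2.9, -0.3], [-0.7, 1.4], [-3.8, -0.5]]
scr [ 0.59713401 -0.38438707  0.058     ] bayBR [ 0.46399538 -0.13923746  0.05      ]
[ 0.45062196 -0.27690525]
t 1.6667 w 0.060347690521909844 turn [-0.     0.    -0.005] then shift mm [  3.2  -1.  127.9]
```

Emit:
carry_out(plan=[[[2, -1, 20, 0, 0, 0, 50], [0, 0, 25, 0, 0, 0, 50], [0, 0, 25, 0, 0, 0, 50], [0, 0, 25, 0, 0, 0, 50], [0, 0, 20, 0, 0, 0, 50], [0, 0, 12, 0, 0, 0, 50], [0, 0, 0, 0, 0, 0, 50], [0, 0, 0, 0, 0, 0, 10], [0, 0, 0, 0, 0, 0, 10], [0, 0, 0, 0, 0, 0, 10], [0, 0, 0, 0, 0, 0, 10], [0, 0, 0, 0, 0, 0, 10], [0, 0, 0, 0, 0, 0, 10], [0, 0, 0, 0, 0, 0, 10]]], squeeze=30)

```text
time_s: 2.83
ee_pos: [0.4498, -0.2774, 0.0051]
eef_rot: [3.141, -0.001, 0.156]
force: [-1.9, -0.1, 6.3]
grip_width: 0.0215
grip_force: 30.0
```

Emit:
carry_out(plan=[[[0, 0, -10, 0, 0, 0, 10], [0, 0, -20, 0, 0, 0, 10], [0, 0, -25, 0, 0, 0, 10], [0, 0, -25, 0, 0, 0, 10], [0, 0, -20, 0, 0, 0, 10], [0, 0, -5, 0, 0, 0, 10], [0, 0, 0, 0, 0, 0, 10]]])

```text
time_s: 3.42
ee_pos: [0.45, -0.2774, 0.1108]
eef_rot: [3.14, -0.002, 0.156]
force: [-0.1, -0.6, -0.8]
grip_width: 0.0217
grip_force: 30.0
```

```bash
python3 go.py 0.515 -.0665 .11 .108
```

```text
t 3.4167 w 0.02167373283299919 turn [ 0.002 -0.002  0.048] then shift mm [  87.3 -202.6    0.8]
```

Emit:
carry_out(plan=[[[0, 0, 0, 0, 0, 0.048, 10], [5, -10, 0, 0, 0, 0, 10], [8, -18, 0, 0, 0, 0, 10], [9, -21, 0, 0, 0, 0, 10], [9, -21, 0, 0, 0, 0, 10], [9, -21, 0, 0, 0, 0, 10], [9, -21, 0, 0, 0, 0, 10], [9, -21, 0, 0, 0, 0, 10], [9, -21, 0, 0, 0, 0, 10], [9, -21, 0, 0, 0, 0, 10], [7, -17, 0, 0, 0, 0, 10], [4, -10, 0, 0, 0, 0, 10], [0, 0, 0, 0, 0, 0, 10], [0, 0, 0, 0, 0, 0, 10]]])

```text
time_s: 4.58
ee_pos: [0.514, -0.0667, 0.1088]
eef_rot: [-3.141, 0.001, 0.109]
force: [0.1, -0.9, -1.4]
grip_width: 0.0216
grip_force: 30.0
```

Run:
```python
from h import *
from go import go
go(.515,-.0665,.0125,.108)
w=snap('wrist','w2');crop('w2',0,0,512,384,1.56,'w2b')
```

```text
t 4.5833 w 0.02155174665043885 turn [-0.     0.001  0.001] then shift mm [ 1.1 -0.1 96.3]
```

View pics/w2b.png

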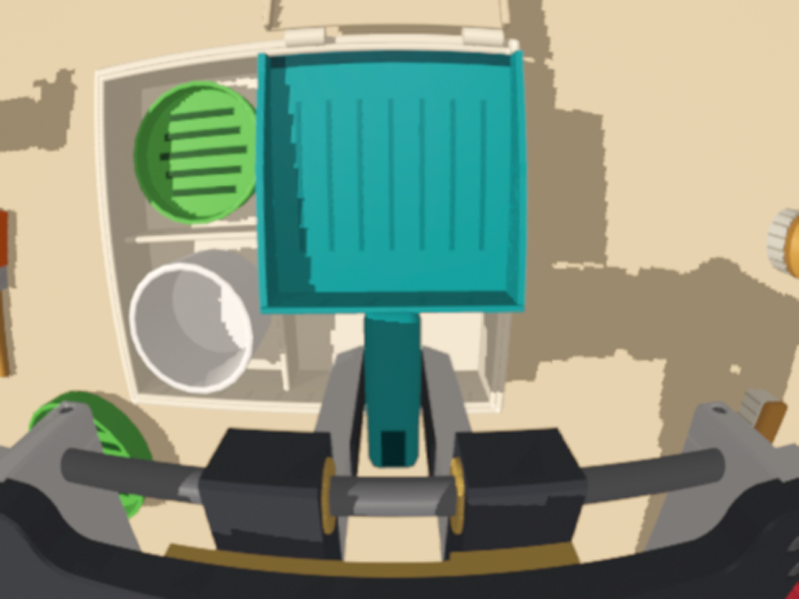

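The held pan is at (392,180), level; box corners are at (97,72), (517,42), (502,410) and (136,402), and cup rim and dish are clear. I check pan against bay in this one image.

Run:
```python
from m import *
w=load('w2');W=lambda u,v,z:wat(w,u/1.5625-.2,v/1.5625-.2,z)
b=fit('box',[[102,116],[102,-116],[-102,-116],[-102,116]],[W(97,72,.05),W(519,44,.05),W(502,410,.05),W(136,402,.05)])
u=.1038
p=fit('pan',[[85,50],[85,-50],[-15,50],[-15,-50]],[W(259,54,u+.010),W(522,52,u+.010),W(262,311,u+.025),W(523,309,u+.025)])
c,s=np.cos(b[2]),np.sin(b[2]);bay=b[:2]+np.array([.051*s,-.051*c]);print('bay',bay,'err in bay frame',np.array([[c,s],[-s,c]])@(p[:2]-bay))
print('cup',W(191,327,.058),'dish',W(198,152,.026))
```

```text
box [ 0.5536 -0.0092  0.1131] res mm [[-2.4, -3.1], [-1.9, 2.1], [1.8, 2.3], [2.5, -1.3]]
pan [ 0.559  -0.0614  0.1164] res mm [[1.4, 0.3], [1.5, -0.0], [-1.6, 1.3], [-1.3, -1.6]]
bay [ 0.55934006 -0.05986654] err in bay frame [-0.00054988 -0.00143579]
cup [0.49949139 0.04674981 0.058     ] dish [0.59618976 0.05796589 0.026     ]
```

Emit:
carry_out(plan=[[[0, -1, 15, 0, 0, 0, 10], [0, 0, 20, 0, 0, 0, 10], [0, 0, 20, 0, 0, 0, 10], [0, 0, 20, 0, 0, 0, 10], [0, 0, 12, 0, 0, 0, 10], [0, 0, 6, 0, 0, 0, 10], [0, 0, 4, 0, 0, 0, 10], [0, 0, 2, 0, 0, 0, 10], [0, 0, 0, 0, 0, 0, 10], [0, 0, 0, 0, 0, 0, 40], [0, 0, 0, 0, 0, 0, 40], [0, 0, 0, 0, 0, 0, 40], [0, 0, 0, 0, 0, 0, 40]]])

```text
time_s: 5.72
ee_pos: [0.5145, -0.0659, 0.0109]
eef_rot: [3.141, -0.001, 0.108]
force: [-0.1, -0.1, 1.0]
grip_width: 0.0393
grip_force: 0.0
```

Emit:
carry_out(plan=[[[0, 0, -10, 0, 0, 0, 40], [0, 0, -25, 0, 0, 0, 40], [0, 0, -25, 0, 0, 0, 40], [0, 0, -25, 0, 0, 0, 40], [0, 0, -25, 0, 0, 0, 40], [0, 0, 0, 0, 0, 0, 40], [0, 0, 0, 0, 0, 0, 40]]])

```text
time_s: 6.3
ee_pos: [0.5148, -0.066, 0.1222]
eef_rot: [3.141, -0.003, 0.108]
force: [-0.4, 0.3, -0.5]
grip_width: 0.0397
grip_force: 0.0
```

Run:
```python
from h import *
from go import go
w=snap('wrist','w3');crop('w3',0,0,512,384,1.56,'w3b')
go(.435,-.403,.12,.02)
```

```text
t 6.35 w 0.03965169827580805 turn [ 0.    -0.001  0.088] then shift mm [-85.9 335.5   0.8]
```

View pics/w3b.png

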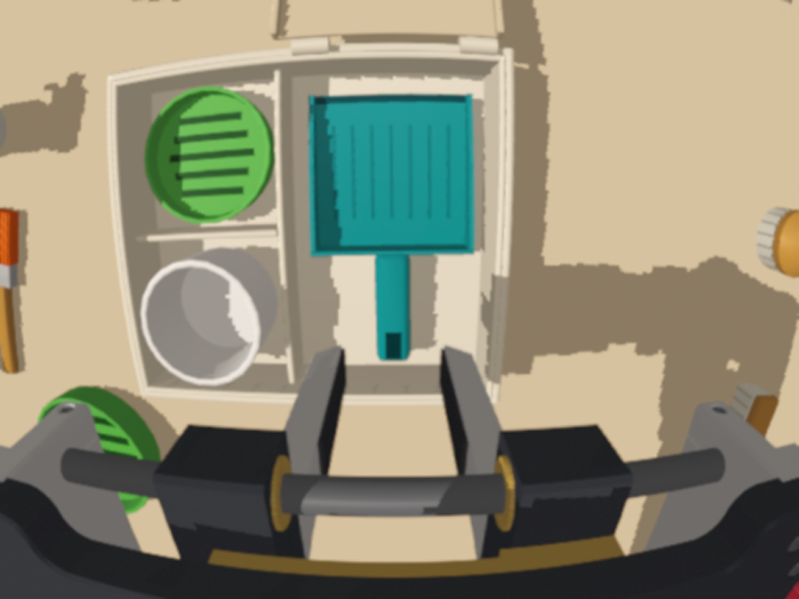

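Pan lies flat and centred in the bay (mouth edge (390,97), handle end (393,357)). Before the brush, I check the gripper's clearance to the rack.

Run:
```python
from h import *
t=load('top1');s=load('sc1');w=load('w1')
for z in(.0,.05,.1,.15):
    print(z,'top tray',at(t,703/1.5625,250/1.5625,z)[:2].round(3),at(t,718/1.5625,362/1.5625,z)[:2].round(3),'rail',at(t,735/1.5625,160/1.5625,z)[:2].round(3),at(t,722/1.5625,350/1.5625,z)[:2].round(3),
     'w1 outer',wat(w,697/1.5625,332/1.5625,z)[:2].round(3),wat(w,750/1.5625,150/1.5625,z)[:2].round(3))
crop('sc1',0,230,200,384,4,'c4')
```

```text
0.0 top tray [ 0.648 -0.529] [ 0.457 -0.538] rail [ 0.807 -0.598] [ 0.477 -0.547] w1 outer [ 0.449 -0.537] [ 0.61  -0.548]
0.05 top tray [ 0.637 -0.506] [ 0.455 -0.515] rail [ 0.789 -0.571] [ 0.474 -0.523] w1 outer [ 0.463 -0.493] [ 0.597 -0.502]
0.1 top tray [ 0.626 -0.482] [ 0.452 -0.491] rail [ 0.772 -0.545] [ 0.471 -0.499] w1 outer [ 0.476 -0.449] [ 0.584 -0.457]
0.15 top tray [ 0.616 -0.459] [ 0.45  -0.467] rail [ 0.754 -0.519] [ 0.467 -0.474] w1 outer [ 0.489 -0.405] [ 0.572 -0.411]
```

View pics/c4.png

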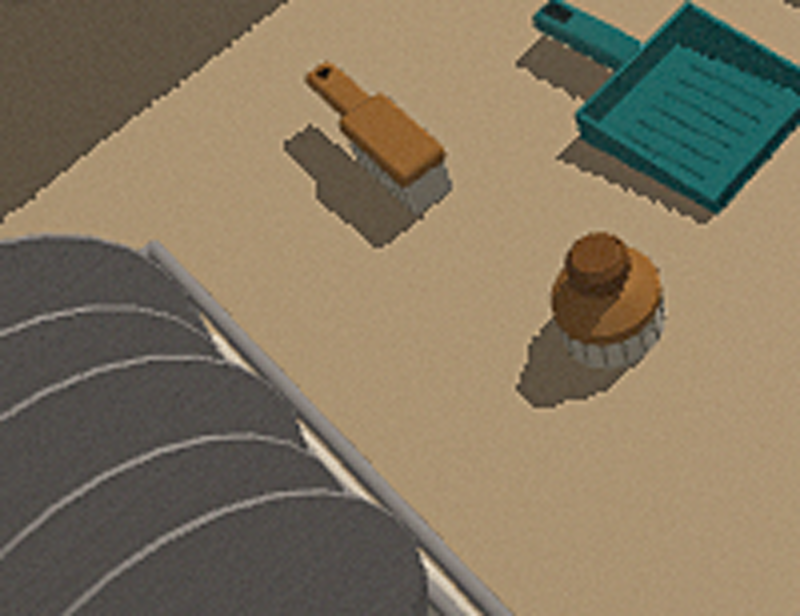

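The brush (390,130) and scrubber (600,290) are by the rack rail, whose near corner is at (150,245). I triangulate that rail.

Run:
```python
from h import *
t=load('top1');s=load('sc1')
for z in np.arange(.04,.17,.02):
    print(z.round(2),at(s,150/4,230+245/4,z)[:2].round(3),at(t,722/1.5625,350/1.5625,z)[:2].round(3),at(t,737/1.5625,160/1.5625,z)[:2].round(3))
# brush from scene: head top corners
print([at(s,u/4,230+v/4,.038)[:2].round(4) for u,v in((341,127),(403,183),(444,152),(381,97),(318,68))])
```

```text
0.04 [ 0.403 -0.529] [ 0.475 -0.527] [ 0.793 -0.58 ]
0.06 [ 0.421 -0.532] [ 0.473 -0.518] [ 0.786 -0.569]
0.08 [ 0.438 -0.535] [ 0.472 -0.508] [ 0.779 -0.559]
0.1 [ 0.456 -0.538] [ 0.471 -0.499] [ 0.772 -0.548]
0.12 [ 0.474 -0.541] [ 0.469 -0.489] [ 0.765 -0.538]
0.14 [ 0.492 -0.544] [ 0.468 -0.479] [ 0.758 -0.527]
0.16 [ 0.51  -0.547] [ 0.466 -0.47 ] [ 0.751 -0.516]
[array([ 0.4088, -0.4176]), array([ 0.4667, -0.4173]), array([ 0.466 , -0.3903]), array([ 0.4073, -0.3907]), array([ 0.3623, -0.4021])]
```

Emit:
carry_out(plan=[[[0, 0, 0, 0, 0, 0.05, 50], [0, 0, 0, 0, 0, 0.05, 50], [-4, 15, 0, 0, 0, 0, 50], [-6, 24, 0, 0, 0, 0, 50], [-6, 24, 0, 0, 0, 0, 50], [-6, 24, 0, 0, 0, 0, 50], [-6, 24, 0, 0, 0, 0, 50], [-6, 24, 0, 0, 0, 0, 50], [-6, 24, 0, 0, 0, 0, 50], [-6, 24, 0, 0, 0, 0, 50], [-6, 24, 0, 0, 0, 0, 50], [-6, 24, 0, 0, 0, 0, 50], [-6, 24, 0, 0, 0, 0, 50], [-6, 24, 0, 0, 0, 0, 50], [-6, 24, 0, 0, 0, 0, 50], [-5, 20, 0, 0, 0, 0, 50], [-4, 12, 0, 0, 0, 0, 50], [0, 0, 0, 0, 0, 0, 50], [0, 0, 0, 0, 0, 0, 50]]])

```text
time_s: 7.93
ee_pos: [0.4315, -0.4011, 0.1196]
eef_rot: [-3.14, 0.001, 0.007]
force: [0.2, 1.3, 0.6]
grip_width: 0.05
grip_force: 0.0
```

Run:
```python
from h import *
from go import go
w=snap('wrist','w4');crop('w4',0,0,512,384,1.56,'w4b')
go(.436,-.403,.0115,.005)
```

```text
t 7.9833 w 0.05039453360642575 turn [-0.001  0.001  0.003] then shift mm [  4.1   2.4 108.4]
```

View pics/w4b.png

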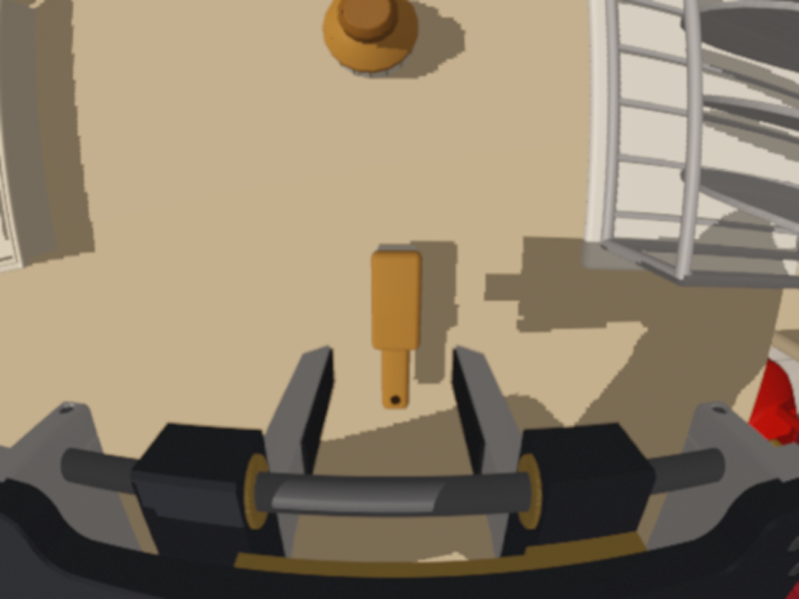

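The brush is square to the fingers, head at (396,300), about 2 mm right of the midline as computed. I go down and grasp.

Emit:
carry_out(plan=[[[4, 2, 15, 0, 0, 0, 55], [0, 0, 25, 0, 0, 0, 55], [0, 0, 25, 0, 0, 0, 55], [0, 0, 22, 0, 0, 0, 55], [0, 0, 15, 0, 0, 0, 55], [0, 0, 6, 0, 0, 0, 55], [0, 0, 0, 0, 0, 0, 55], [0, 0, 0, 0, 0, 0, 20], [0, 0, 0, 0, 0, 0, 20], [0, 0, 0, 0, 0, 0, 20], [0, 0, 0, 0, 0, 0, 20], [0, 0, 0, 0, 0, 0, 20], [0, 0, 0, 0, 0, 0, 20], [0, 0, 0, 0, 0, 0, 20]]], squeeze=20)

```text
time_s: 9.15
ee_pos: [0.4361, -0.4038, 0.0133]
eef_rot: [3.141, -0.001, 0.008]
force: [-0.6, 2.3, 6.4]
grip_width: 0.0299
grip_force: 20.0
```

Emit:
carry_out(plan=[[[0, 0, -10, 0, 0, 0, 20], [0, 0, -20, 0, 0, 0, 20], [0, 0, -25, 0, 0, 0, 20], [0, 0, -25, 0, 0, 0, 20], [0, 0, -20, 0, 0, 0, 20], [0, 0, -10, 0, 0, 0, 20], [0, 0, 0, 0, 0, 0, 20]]])

```text
time_s: 9.73
ee_pos: [0.4364, -0.4042, 0.125]
eef_rot: [3.139, -0.003, 0.008]
force: [-0.3, 0.0, -0.4]
grip_width: 0.0296
grip_force: 20.0
```

Run:
```python
from m import *
from go import go
# pan pose seen after placing
w=load('w3');W=lambda u,v,z:wat(w,u/1.5625-.2,v/1.5625-.2,z)
p=fit('pan',[[85,50],[85,-50],[-15,50],[-15,-50],[-85,0]],[W(310,96,.014),W(472,95,.014),W(312,255,.03),W(473,253,.03),W(393,358,.03)])
go(p[0]+.035*np.cos(p[2]),p[1]+.035*np.sin(p[2]),.125,p[2])
snap('wrist','w5')
```

```text
pan [ 0.5594 -0.0607  0.1156] res mm [[2.0, 0.5], [2.3, -0.1], [-0.6, 1.6], [-0.7, -1.5], [-3.0, -0.5]]
t 9.7333 w 0.02959867294827503 turn [ 0.003 -0.003 -0.108] then shift mm [ 196.8 -327.     0. ]
```

Emit:
carry_out(plan=[[[0, 0, 0, 0, 0, -0.054, 20], [0, 0, 0, 0, 0, -0.054, 20], [6, -10, 0, 0, 0, 0, 20], [12, -20, 0, 0, 0, 0, 20], [14, -23, 0, 0, 0, 0, 20], [14, -23, 0, 0, 0, 0, 20], [14, -23, 0, 0, 0, 0, 20], [14, -23, 0, 0, 0, 0, 20], [14, -23, 0, 0, 0, 0, 20], [14, -23, 0, 0, 0, 0, 20], [14, -23, 0, 0, 0, 0, 20], [14, -23, 0, 0, 0, 0, 20], [14, -23, 0, 0, 0, 0, 20], [14, -23, 0, 0, 0, 0, 20], [14, -23, 0, 0, 0, 0, 20], [12, -22, 0, 0, 0, 0, 20], [8, -15, 0, 0, 0, 0, 20], [4, -7, 0, 0, 0, 0, 20], [0, 0, 0, 0, 0, 0, 20], [0, 0, 0, 0, 0, 0, 20]]])

```text
time_s: 11.45
ee_pos: [0.5923, -0.0561, 0.1218]
eef_rot: [-3.141, 0.001, 0.116]
force: [-0.2, 0.0, -0.9]
grip_width: 0.0297
grip_force: 20.0
```

Run:
```python
from h import *
from go import go
w=snap('wrist','w6');crop('w6',0,0,512,384,1.56,'w6b')
go(.5938,-.0565,.0205,.114)
```

```text
t 11.5 w 0.02972633379841269 turn [-0.     0.001  0.001] then shift mm [  1.5   0.  101.5]
```

View pics/w6b.png

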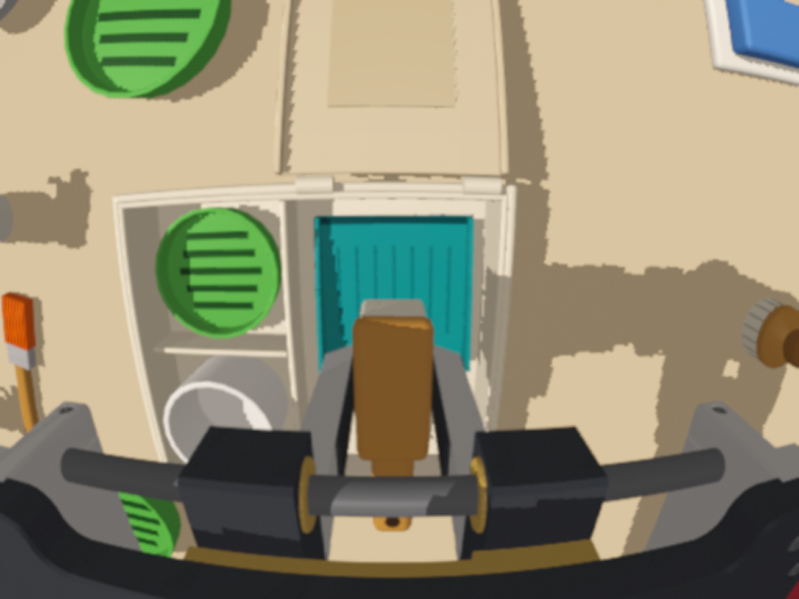

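The brush hangs straight (393,390), centred over the pan (mouth (393,220)). Lower and release.

Emit:
carry_out(plan=[[[1, 0, 15, 0, 0, 0, 20], [0, 0, 20, 0, 0, 0, 20], [0, 0, 20, 0, 0, 0, 20], [0, 0, 20, 0, 0, 0, 20], [0, 0, 12, 0, 0, 0, 20], [0, 0, 6, 0, 0, 0, 20], [0, 0, 4, 0, 0, 0, 20], [0, 0, 3, 0, 0, 0, 20], [0, 0, 0, 0, 0, 0, 20], [0, 0, 0, 0, 0, 0, 45], [0, 0, 0, 0, 0, 0, 45], [0, 0, 0, 0, 0, 0, 45], [0, 0, 0, 0, 0, 0, 45]]])

```text
time_s: 12.58
ee_pos: [0.5939, -0.056, 0.0229]
eef_rot: [3.141, -0.001, 0.116]
force: [0.1, -0.0, -1.0]
grip_width: 0.0446
grip_force: 0.0
```

Emit:
carry_out(plan=[[[0, 0, -10, 0, 0, 0, 45], [0, 0, -25, 0, 0, 0, 45], [0, 0, -25, 0, 0, 0, 45], [0, 0, -25, 0, 0, 0, 45], [0, 0, -25, 0, 0, 0, 45], [0, 0, -15, 0, 0, 0, 45], [0, 0, 0, 0, 0, 0, 45]]])

```text
time_s: 13.17
ee_pos: [0.5952, -0.0562, 0.152]
eef_rot: [3.14, -0.006, 0.116]
force: [0.6, 0.1, 1.1]
grip_width: 0.0449
grip_force: 0.0
```

Run:
```python
from h import *
from go import go
snap('wrist','w7'); snap('top','top2')
go(.596,-.3865,.14,.1)
```

```text
t 13.2667 w 0.04496496198532661 turn [ 0.    -0.001  0.016] then shift mm [-30.7 329.1   7.8]
```

Emit:
carry_out(plan=[[[-1, 12, 0, 0, 0, 0, 60], [-2, 22, 0, 0, 0, 0, 60], [-2, 25, 0, 0, 0, 0, 60], [-2, 25, 0, 0, 0, 0, 60], [-2, 25, 0, 0, 0, 0, 60], [-2, 25, 0, 0, 0, 0, 60], [-2, 25, 0, 0, 0, 0, 60], [-2, 25, 0, 0, 0, 0, 60], [-2, 25, 0, 0, 0, 0, 60], [-2, 25, 0, 0, 0, 0, 60], [-2, 25, 0, 0, 0, 0, 60], [-2, 25, 0, 0, 0, 0, 60], [-2, 22, 0, 0, 0, 0, 60], [-1, 15, 0, 0, 0, 0, 60], [0, 9, 0, 0, 0, 0, 60], [0, 0, 0, 0, 0, 0, 60], [0, 0, 0, 0, 0, 0, 60]]])

```text
time_s: 14.68
ee_pos: [0.6057, -0.3867, 0.1463]
eef_rot: [-3.14, 0.001, 0.115]
force: [0.7, -0.1, -0.1]
grip_width: 0.0599
grip_force: 0.0
```

Run:
```python
from h import *
from go import go
w=snap('wrist','w8')
a=cv2.imread('pics/w7.png');b=cv2.imread('pics/w8.png')
cv2.imwrite('pics/pair.png',np.vstack([a[:300],b[:300]]))
go(.596,-.3865,.035,.116)
```

```text
t 14.7333 w 0.06032353770478268 turn [-0.001  0.001  0.   ] then shift mm [ -9.9  -0.8 111.8]
```

View pics/pair.png

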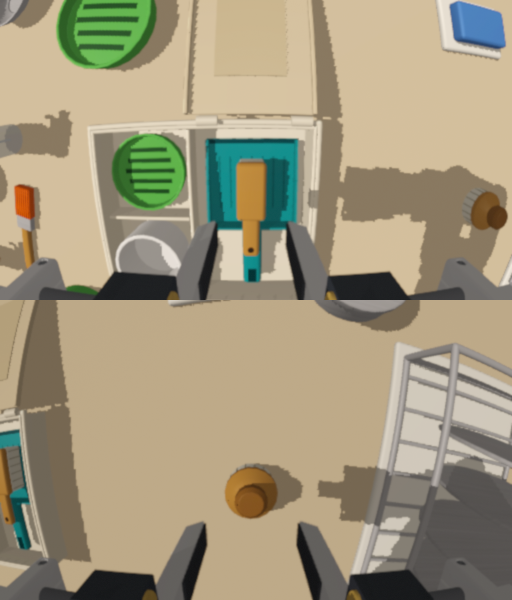

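Top: the brush stands in the pan's middle with its handle over the back wall. Bottom: scrubber knob at (251,200), rack rails on the right from (407,57). I check the rail height against the gripper's body and refine the knob position.

Run:
```python
from h import *
t=load('top1');w=load('w8')
print('knob',wat(w,251,200,.058),'dome',wat(w,251,193,.03))
for z in(.02,.06,.1,.14,.18):
    print(z,'top',at(t,735/1.5625,160/1.5625,z)[:2].round(3),'left',wat(w,407,57,z)[:2].round(3),'tall',wat(w,455,47,z)[:2].round(3),'tray',wat(w,397,43,z)[:2].round(3))
```

```text
knob [ 0.59997696 -0.38689714  0.058     ] dome [ 0.5982527 -0.3870392  0.03     ]
0.02 top [ 0.8   -0.587] left [ 0.771 -0.541] tall [ 0.804 -0.608] tray [ 0.784 -0.526]
0.06 top [ 0.786 -0.566] left [ 0.76  -0.519] tall [ 0.789 -0.578] tray [ 0.771 -0.507]
0.1 top [ 0.772 -0.545] left [ 0.75  -0.498] tall [ 0.774 -0.548] tray [ 0.759 -0.487]
0.14 top [ 0.758 -0.524] left [ 0.739 -0.477] tall [ 0.759 -0.518] tray [ 0.747 -0.468]
0.18 top [ 0.744 -0.503] left [ 0.728 -0.455] tall [ 0.744 -0.487] tray [ 0.735 -0.448]
```

Emit:
carry_out(plan=[[[-7.5, 0, 15, 0, 0, 0, 60], [0, 0, 25, 0, 0, 0, 60], [0, 0, 25, 0, 0, 0, 60], [0, 0, 22, 0, 0, 0, 60], [0, 0, 15, 0, 0, 0, 60], [0, 0, 9, 0, 0, 0, 60], [0, 0, 0, 0, 0, 0, 60], [0, 0, 0, 0, 0, 0, 20], [0, 0, 0, 0, 0, 0, 20], [0, 0, 0, 0, 0, 0, 20], [0, 0, 0, 0, 0, 0, 20], [0, 0, 0, 0, 0, 0, 20], [0, 0, 0, 0, 0, 0, 20], [0, 0, 0, 0, 0, 0, 20]]], squeeze=20)

```text
time_s: 15.9
ee_pos: [0.5992, -0.3878, 0.0383]
eef_rot: [3.14, -0.002, 0.116]
force: [-2.6, 1.7, 8.6]
grip_width: 0.031
grip_force: 30.3
```

Emit:
carry_out(plan=[[[0, 0, -10, 0, 0, 0, 20], [0, 0, -20, 0, 0, 0, 20], [0, 0, -25, 0, 0, 0, 20], [0, 0, -25, 0, 0, 0, 20], [0, 0, -20, 0, 0, 0, 20], [0, 0, -10, 0, 0, 0, 20], [0, 0, 0, 0, 0, 0, 20]]])

```text
time_s: 16.48
ee_pos: [0.5993, -0.3882, 0.1496]
eef_rot: [3.139, -0.003, 0.116]
force: [0.4, -0.7, 0.1]
grip_width: 0.0308
grip_force: 28.8
```

Run:
```python
from h import *
from go import go
for n,u,v in(('w2',198/1.5625,152/1.5625),('w3',209/1.5625,154/1.5625),('w6',218/1.5625,272/1.5625),('w7',149,171)): print(wat(load(n),u,v,.026))
go(.5955,.0575,.145,.116)
```

```text
[0.59600796 0.0577448  0.026     ]
[0.59625711 0.05653079 0.026     ]
[0.59798951 0.05711045 0.026     ]
[0.59782447 0.05697436 0.026     ]
t 16.4833 w 0.030842071883743646 turn [ 0.003 -0.003 -0.   ] then shift mm [  47.8 -443.1    4.6]
```

Emit:
carry_out(plan=[[[1, -12, 0, 0, 0, 0, 20], [2, -20, 0, 0, 0, 0, 20], [3, -25, 0, 0, 0, 0, 20], [3, -25, 0, 0, 0, 0, 20], [3, -25, 0, 0, 0, 0, 20], [3, -25, 0, 0, 0, 0, 20], [3, -25, 0, 0, 0, 0, 20], [3, -25, 0, 0, 0, 0, 20], [3, -25, 0, 0, 0, 0, 20], [3, -25, 0, 0, 0, 0, 20], [3, -25, 0, 0, 0, 0, 20], [3, -25, 0, 0, 0, 0, 20], [3, -25, 0, 0, 0, 0, 20], [3, -25, 0, 0, 0, 0, 20], [3, -25, 0, 0, 0, 0, 20], [3, -25, 0, 0, 0, 0, 20], [2, -25, 0, 0, 0, 0, 20], [1, -20, 0, 0, 0, 0, 20], [1, -14, 0, 0, 0, 0, 20], [0, -2, 0, 0, 0, 0, 20]]])

```text
time_s: 18.15
ee_pos: [0.5955, 0.06, 0.1454]
eef_rot: [-3.141, 0.001, 0.118]
force: [0.1, 0.1, -0.7]
grip_width: 0.031
grip_force: 28.8
```

Emit:
carry_out(plan=[[[0, 0, 0, 0, 0, 0, 20], [0, 0, 0, 0, 0, 0, 20]]])

```text
time_s: 18.32
ee_pos: [0.596, 0.0572, 0.146]
eef_rot: [3.141, 0.001, 0.115]
force: [-0.1, 0.0, -0.5]
grip_width: 0.0314
grip_force: 28.8
```

Run:
```python
from h import *
from go import go
w=snap('wrist','w9')
go(.5965,.057,.054,.116)
```

```text
t 18.3667 w 0.031347526905918424 turn [ 0.     0.    -0.001] then shift mm [ 0.4  0.  92.2]
```

View pics/w9.png

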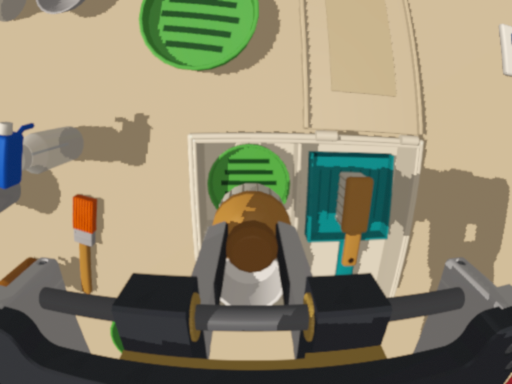

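The scrubber hangs straight (251,220) over the small dish (248,180). I lower and release.

Emit:
carry_out(plan=[[[0, 0, 15, 0, 0, 0, 20], [0, 0, 22, 0, 0, 0, 20], [0, 0, 22, 0, 0, 0, 20], [0, 0, 15, 0, 0, 0, 20], [0, 0, 9, 0, 0, 0, 20], [0, 0, 5, 0, 0, 0, 20], [0, 0, 4, 0, 0, 0, 20], [0, 0, 2, 0, 0, 0, 20], [0, 0, 0, 0, 0, 0, 20], [0, 0, 0, 0, 0, 0, 55], [0, 0, 0, 0, 0, 0, 55], [0, 0, 0, 0, 0, 0, 55], [0, 0, 0, 0, 0, 0, 55]]])

```text
time_s: 19.45
ee_pos: [0.5963, 0.0581, 0.0529]
eef_rot: [3.142, -0.001, 0.116]
force: [-0.2, 0.3, -0.1]
grip_width: 0.053
grip_force: 0.0
```

Emit:
carry_out(plan=[[[0, 0, -10, 0, 0, 0, 55], [0, 0, -25, 0, 0, 0, 55], [0, 0, -25, 0, 0, 0, 55], [0, 0, -30, 0, 0, 0, 55], [0, 0, -30, 0, 0, 0, 55], [0, 0, -30, 0, 0, 0, 55], [0, 0, -20, 0, 0, 0, 55], [0, 0, 0, 0, 0, 0, 55]]])

```text
time_s: 20.12
ee_pos: [0.5974, 0.0582, 0.2283]
eef_rot: [3.141, -0.008, 0.116]
force: [-0.5, -0.2, -0.1]
grip_width: 0.0552
grip_force: 0.0
```

Run:
```python
from h import *
from go import go
w=snap('wrist','w10')
go(.618,.287,.22,-.12)
```

```text
t 20.1667 w 0.055035150875775714 turn [-0.    -0.005  0.236] then shift mm [  -6.3 -229.8    5.5]
```

View pics/w10.png

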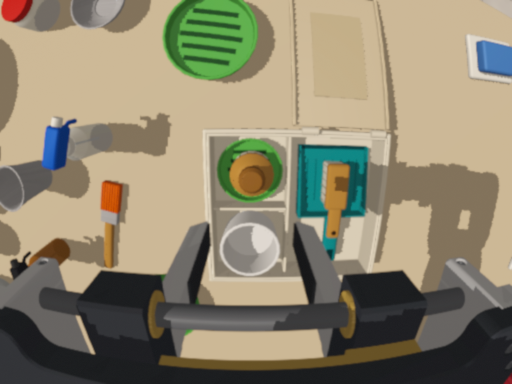

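Scrubber sits upright in the dish (250,175), and the pan and brush are in place. The spray head is at (57,145), and I go above it next.

Emit:
carry_out(plan=[[[0, 0, 0, 0, 0, 0.118, 60], [0, 0, 0, 0, 0, 0.118, 60], [0, -12, 0, 0, 0, 0, 60], [-1, -20, 0, 0, 0, 0, 60], [-1, -25, 0, 0, 0, 0, 60], [-1, -25, 0, 0, 0, 0, 60], [-1, -25, 0, 0, 0, 0, 60], [-1, -25, 0, 0, 0, 0, 60], [-1, -25, 0, 0, 0, 0, 60], [-1, -25, 0, 0, 0, 0, 60], [0, -23, 0, 0, 0, 0, 60], [0, -16, 0, 0, 0, 0, 60], [0, -9, 0, 0, 0, 0, 60], [0, 0, 0, 0, 0, 0, 60], [0, 0, 0, 0, 0, 0, 60]]])

```text
time_s: 21.42
ee_pos: [0.6165, 0.2873, 0.2219]
eef_rot: [3.141, 0.001, -0.118]
force: [0.5, -0.8, -0.0]
grip_width: 0.0603
grip_force: 0.0
```

Run:
```python
from h import *
from go import go
from scipy import ndimage
def blue(n):
    c=load(n);h=cv2.cvtColor(c['pixels'],cv2.COLOR_RGB2HSV);M=cv2.inRange(h,(108,130,50),(128,255,255))
    N,l,st,ce=cv2.connectedComponentsWithStats(M)
    for i in range(1,N):
        if st[i,4]>60:
            r=cv2.minAreaRect(cv2.findContours((l==i).astype(np.uint8),0,2)[0][0])
            b=cv2.boxPoints(r);g=np.array([wat(c,*q,.130) for q in b])
            e=[g[1]-g[0],g[2]-g[1]];L=max(e,key=np.linalg.norm)
            print(n,st[i],ce[i].round(1),'ctr',wat(c,*ce[i],.125).round(4),wat(c,*r[0],.13).round(4),'box',b.round(1).tolist(),'sides mm',[round(np.linalg.norm(x)*1e3,1) for x in e],'dir',np.arctan(L[1]/L[0]).round(3))
snap('wrist','w11');blue('w10');blue('w11')
go(.617,.2865,.2,-.12)
```

```text
w10 [ 42 120  34  50 953] [ 55.6 146.6] ctr [0.6233 0.282  0.125 ] [0.6284 0.2775 0.13  ] box [[37.099998474121094, 165.8000030517578], [50.099998474121094, 113.80000305175781], [75.0, 120.0], [62.0, 172.0]] sides mm [np.float64(64.1), np.float64(36.0)] dir -0.345
w11 [238 160  24  51 964] [249.9 186. ] ctr [0.6223 0.288  0.125 ] [0.6243 0.2878 0.13  ] box [[237.6999969482422, 209.89999389648438], [240.3000030517578, 159.89999389648438], [261.8999938964844, 161.0], [259.29998779296875, 211.0]] sides mm [np.float64(49.5), np.float64(20.1)] dir -0.179
t 21.4667 w 0.05993798192458537 turn [0.    0.    0.001] then shift mm [ 0.4  0.2 22.2]
```

Emit:
carry_out(plan=[[[0, 0, 0, 0, 0, 0.058, 60], [3, -0.5, 15, 0, 0, 0, 60], [0, 0, 25, 0, 0, 0, 60], [0, 0, 25, 0, 0, 0, 60], [0, 0, 25, 0, 0, 0, 60], [0, 0, 18, 0, 0, 0, 60], [0, 0, 12, 0, 0, 0, 60], [0, 0, 6, 0, 0, 0, 60], [0, 0, 0, 0, 0, 0, 60], [0, 0, 0, 0, 0, 0, 10], [0, 0, 0, 0, 0, 0, 10], [0, 0, 0, 0, 0, 0, 10], [0, 0, 0, 0, 0, 0, 10], [0, 0, 0, 0, 0, 0, 10], [0, 0, 0, 0, 0, 0, 10], [0, 0, 0, 0, 0, 0, 10]]], squeeze=25)

```text
time_s: 22.8
ee_pos: [0.6199, 0.2873, 0.0968]
eef_rot: [-3.141, -0.0, -0.178]
force: [0.5, 0.8, 1.9]
grip_width: 0.0252
grip_force: 25.0
```

Width of 25 mm is more than the head's 22, so the tips are probably pinching the wider collar. I regrip a bit higher.

Emit:
carry_out(plan=[[[0, 0, 0, 0, 0, 0, 50], [0, 0, 0, 0, 0, 0, 50], [0, 0, 0, 0, 0, 0, 50], [0, 0, -3, 0, 0, 0, 50], [0, 0, -3, 0, 0, 0, 50], [0, 0, 0, 0, 0, 0, 10], [0, 0, 0, 0, 0, 0, 10], [0, 0, 0, 0, 0, 0, 10], [0, 0, 0, 0, 0, 0, 10], [0, 0, 0, 0, 0, 0, 10], [0, 0, 0, 0, 0, 0, 10], [0, 0, 0, 0, 0, 0, 10]]])

```text
time_s: 23.8
ee_pos: [0.6198, 0.2872, 0.1027]
eef_rot: [-3.141, -0.0, -0.178]
force: [-1.4, 0.1, 4.1]
grip_width: 0.0215
grip_force: 33.2
```

Emit:
carry_out(plan=[[[0, 0, -8, 0, 0, 0, 10], [0, 0, -18, 0, 0, 0, 10], [0, 0, -22, 0, 0, 0, 10], [0, 0, -22, 0, 0, 0, 10], [0, 0, -18, 0, 0, 0, 10], [0, 0, -10, 0, 0, 0, 10], [0, 0, -4, 0, 0, 0, 10], [0, 0, 0, 0, 0, 0, 10], [0, 0, 0, 0, 0, 0, 10]]])

```text
time_s: 24.55
ee_pos: [0.6194, 0.2871, 0.2032]
eef_rot: [3.141, 0.001, -0.178]
force: [-0.4, -0.1, -1.2]
grip_width: 0.0217
grip_force: 31.0
```

Run:
```python
from h import *
from go import go
# cup rim: centroid of bright near-white ring is messy; use hand-picked rim centres
for n,u,v,k in(('w2',191,327,1.5625),('w3',201,322,1.5625),('w10',250,246,1)): print(n,wat(load(n),u/k,v/k,.058).round(4))
# blue in hand
snap('wrist','w12');c=load('w12')
h=cv2.cvtColor(c['pixels'],cv2.COLOR_RGB2HSV);M=cv2.inRange(h,(108,130,40),(128,255,255))
N,l,st,ce=cv2.connectedComponentsWithStats(M)
z=telemetry.get_obs()['ee_pos'][2]+.0273
for i in range(1,N):
    if st[i,4]>60:
        r=cv2.minAreaRect(cv2.findContours((l==i).astype(np.uint8),0,2)[0][0]);print(st[i],r,wat(c,*r[0],z))
go(.497,.047,.205,-.178)
```

```text
w2 [0.4993 0.0466 0.058 ]
w3 [0.499  0.0464 0.058 ]
w10 [0.5024 0.0488 0.058 ]
[ 232  200   40   84 2785] ((251.5, 241.5), (83.0, 39.0), 90.0) [0.62742509 0.28570956 0.23022379]
t 24.6 w 0.021829174938765107 turn [ 0.001  0.002 -0.   ] then shift mm [-77.9 257.9  -2.1]
```

Emit:
carry_out(plan=[[[-3, 9, 0, 0, 0, 0, 10], [-5, 16, 0, 0, 0, 0, 10], [-6, 20, 0, 0, 0, 0, 10], [-6, 20, 0, 0, 0, 0, 10], [-6, 20, 0, 0, 0, 0, 10], [-6, 20, 0, 0, 0, 0, 10], [-6, 20, 0, 0, 0, 0, 10], [-6, 20, 0, 0, 0, 0, 10], [-6, 20, 0, 0, 0, 0, 10], [-6, 20, 0, 0, 0, 0, 10], [-6, 20, 0, 0, 0, 0, 10], [-6, 19, 0, 0, 0, 0, 10], [-5, 15, 0, 0, 0, 0, 10], [-4, 11, 0, 0, 0, 0, 10], [-3, 8, 0, 0, 0, 0, 10], [0, 0, 0, 0, 0, 0, 10], [0, 0, 0, 0, 0, 0, 10]]])

```text
time_s: 26.02
ee_pos: [0.4954, 0.0476, 0.2043]
eef_rot: [-3.141, 0.0, -0.179]
force: [-0.0, -0.0, -1.2]
grip_width: 0.0216
grip_force: 36.1
```

Run:
```python
from h import *
from go import go
from scipy.optimize import least_squares
go(.495,.0475,.112,-.178)
P=[]
for n in('top','scene'):
    c=snap(n,n+'3');h=cv2.cvtColor(c['pixels'],cv2.COLOR_RGB2HSV);M=cv2.inRange(h,(108,130,40),(128,255,255))
    N,l,st,ce=cv2.connectedComponentsWithStats(M)
    for i in range(1,N):
        if st[i,4]>30: print(n,st[i],at(c,*ce[i],.222).round(4))
```

```text
t 26.0167 w 0.02161774592814609 turn [-0.     0.    -0.001] then shift mm [-0.4  0.2 92.3]
top [355  78  33  22 475] [ 0.7649 -0.2647  0.222 ]
scene [253 108  12  27 145] [0.5085 0.043  0.222 ]
scene [239 330  44  50 889] [ 0.91   -0.3984  0.222 ]
```

Emit:
carry_out(plan=[[[0, 0, 12, 0, 0, 0, 10], [0, 0, 18, 0, 0, 0, 10], [0, 0, 18, 0, 0, 0, 10], [0, 0, 15, 0, 0, 0, 10], [0, 0, 9, 0, 0, 0, 10], [0, 0, 4, 0, 0, 0, 10], [0, 0, 0, 0, 0, 0, 10]]])

```text
time_s: 26.7
ee_pos: [0.4952, 0.0478, 0.1279]
eef_rot: [3.141, 0.001, -0.178]
force: [0.3, -0.1, -1.8]
grip_width: 0.0216
grip_force: 36.1
```

Well inside the cup with no contact force, so I go down the rest and release.

Emit:
carry_out(plan=[[[0, 0, 8, 0, 0, 0, 10], [0, 0, 5, 0, 0, 0, 10], [0, 0, 3, 0, 0, 0, 10], [0, 0, 0, 0, 0, 0, 10], [0, 0, 0, 0, 0, 0, 10], [0, 0, 0, 0, 0, 0, 45], [0, 0, 0, 0, 0, 0, 45], [0, 0, 0, 0, 0, 0, 45], [0, 0, 0, 0, 0, 0, 45]]])

```text
time_s: 27.45
ee_pos: [0.4954, 0.0475, 0.1127]
eef_rot: [-3.141, -0.0, -0.178]
force: [0.1, -0.5, 0.3]
grip_width: 0.0437
grip_force: 0.0
```

Emit:
carry_out(plan=[[[0, 0, -8, 0, 0, 0, 45], [0, 0, -20, 0, 0, 0, 45], [0, 0, -25, 0, 0, 0, 45], [0, 0, -30, 0, 0, 0, 45], [0, 0, -20, 0, 0, 0, 45], [0, 0, 0, 0, 0, 0, 45]]])

```text
time_s: 27.95
ee_pos: [0.4967, 0.0475, 0.2203]
eef_rot: [-3.14, -0.007, -0.178]
force: [-0.2, 0.7, 0.7]
grip_width: 0.0451
grip_force: 0.0
```

Run:
```python
from h import *
c=snap('wrist','w13');h=cv2.cvtColor(c['pixels'],cv2.COLOR_RGB2HSV);M=cv2.inRange(h,(108,130,40),(128,255,255))
N,l,st,ce=cv2.connectedComponentsWithStats(M)
for i in range(1,N):
    if st[i,4]>60:
        r=cv2.minAreaRect(cv2.findContours((l==i).astype(np.uint8),0,2)[0][0]);b=np.array([wat(c,*q,.138) for q in cv2.boxPoints(r)]);print(st[i],r,wat(c,*r[0],.138).round(4),np.linalg.norm(np.diff(b,axis=0),axis=1).round(4))
s=snap('scene','sc4');h=cv2.cvtColor(s['pixels'],cv2.COLOR_RGB2HSV);M=cv2.inRange(h,(108,130,40),(128,255,255))
N,l,st,ce=cv2.connectedComponentsWithStats(M)
for i in range(1,N):
    if st[i,4]>30: print('sc',st[i],at(s,*ce[i],.126).round(4))
# scene difference away from the kit: did leave-alone items move?
a=load('sc1')['pixels'].astype(int);d=np.abs(a-s['pixels']).sum(2)
for n,p in(('mister',(310,105)),('tumbler',(352,112)),('pastry',(303,142))): print(n,d[p[1]-12:p[1]+12,p[0]-12:p[0]+12].mean())
for n in('cup',): print(wat(load('w3'),201/1.5625,322/1.5625,.058))
```

```text
[ 241  167   23   52 1016] ((252.0, 192.5), (51.0, 22.0), 90.0) [0.5009 0.0464 0.138 ] [0.0198 0.0493 0.0209]
sc [247 139  18  26 208] [0.4968 0.0453 0.126 ]
sc [239 329  44  51 898] [ 0.8751 -0.361   0.126 ]
mister 9.644097222222221
tumbler 21.06597222222222
pastry 8.303819444444445
[0.49895271 0.04637635 0.058     ]
```

Run:
```python
from h import *
w=load('w10');print('knob',wat(w,250,180,.072),'brush head',wat(w,336,186,.045))
print(ctrl.hand_in())
```

```text
knob [0.59470838 0.05932762 0.072     ] brush head [ 0.59313808 -0.05363353  0.045     ]
the job is handed in; nothing more can be done
None
```

I packed the kit and handed the job in at about 28 s of robot time; no score came back. My last measurements put all four pieces within tolerance: pan flat in the bay, brush in the pan, scrubber in the small dish, spray upright in the cup. The mister and pastry brush looked unchanged in the images; the tumbler's view changed, which I put down to the spray no longer standing in front of it.

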